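Shim a gap with spacers and a wedge and hold it tight

ROBOT

A 7-joint arm with a two-finger parallel gripper is mounted at the origin on the work surface. World frame = base frame: x ahead of the robot, y to its left, z up, the work surface at z = 0. Lengths are in m, angles in rad, forces in N, time in s.
With the tool pointing down it reaches from about 0.35 to 0.9 m from the base axis. Payload 8.1 kg.
Tool frame: the origin (TCP) lies between the finger pads; the fingertips stand ahead of it and the grasp point (between the pads) is the TCP (arm.nose_length is the z of the fingertips in the tool frame, in m); z points along the fingers, y is the line along which they close (so a half turn about z gives the same grasp; the last joint's range is limited). The gripper opens to 92 mm and grips with 3 to 60 N. Pads are 19 mm wide; open, the fingers measure 130 mm over their backs; the gripper's body (75 mm by 190 mm) begins 47 mm behind the grasp point.
Start: joints at [-1.413, 0.434, 0.025, 1.573, -0.012, 1.134, -0.075], TCP at [0.161, 0.604, 0.246] pointing down, gripper open.
Joint ranges: [-2.62, 2.62], [-0.44, 2.09], [-1.27, 1.32], [0.08, 2.57], [-1.32, 4.46], [0.12, 2], [-2.74, 2.74]. Speed limits (rad/s): [2.22, 2.22, 3.01, 3.01, 3.14, 3.14, 3.14].

INTERFACE

Orientations are given as a rotation vector (axis times angle).
In Python, from cell import sensors, optics, arm gives the robot as it stands.
- The arm moves only by the tool arm_command, never from a script. Its argument "deltas" is one flat list of numbers, 7 for each row, row after row: the turn, a rotation vector about the world's x, y, z as a fraction of full scale, then the shift along the world's x, y, z as a fraction of full scale, then the finger opening in mm, from 0 to 91.8. In form: [wx, wy, wz, dx, dy, dz, fingers, wx, wy, wz, dx, dy, dz, fingers, ...]. A call has 1 to 20 rows; each row is the pose to reach, as a shift and turn from the pose commanded when the call began; what a row does not reach only later rows make up. Full scale, the value 1, is 1 m for a shift and 90 degrees for a turn. A row lasts 1/10 s, in which the tool goes at most 50 mm and 8.59 degrees, less where a joint would pass 70% of its speed; a pose out of reach is approached as far as the arm can. A call with a number of a shift or a turn outside -1 to 1 is refused whole. A call with a gripper value outside its range is refused whole. The fingers move at their own pace and stop on an object; "force" is the grip in N (left out, the last holds). Time passes only in rows, so rows that repeat a pose let the fingers close. It gives the time, the measured TCP pose, the force, the opening and the grip force at its end, in the units of the state.
- sensors.observe(): the state, without advancing time (a new reading comes with each control period).
- optics.get_image(name): name is "side" or "top" or "wrist"; returns the picture (480x640x3 uint8, blue, green, red); there is no depth.
- optics.calibration(name): a dict with "camera_matrix" (3x3 intrinsics, pixels), "rvec" (rotation vector, rad) and "tvec" (3), from world to camera coordinates, as OpenCV has them. Camera axes: x right, y down, z forward; pixel columns grow to the right and rows downward; lengths in m; the calibration is good to about 2 mm. A picture is of the moment at which its call begins: read the wrist's pose just before it. calibration takes no time and is no camera call; for the wrist camera it gives the pose at the moment of the call.
- arm.sign_off(): hands the job in; it is judged then, once.
The state is a dict: "clock": time; "joints": joint angles; "dq": joint speeds; "joint_efforts": joint torques, N m; "position": TCP position; "ee_rot": TCP orientation; "force": force on the tool from outside, world axes, zero at the start; "ft_torque": the same for the moment, N m; "width": opening from 0.0 (shut) to 1.0 (fully open); "gripper_force": force on a finger pad.
Only numpy, scipy, OpenCV 4.12 (cv2) and the standard library are available. Lean on these libraries where they do the work, as an engineer would, in place of code of your own. Each camera call takes 0.05 s, during which the arm holds its last target. There are 200 camera calls.

TASK

Close the gap between the upright stop and the slant-faced block on the steel fixture: stand spacer plates from the rack upright in the gap, snug against the stop, as many as it takes (one or two), then push the wedge down between them and the block, slanted side to slanted face, until you feel it jam firmly before it reaches the bed. Finish holding: keep the wedge gripped and pressed down with roughly 15 N, do not let it go. Leave unused spacers in their rack slots and the wrench, can and bearing ring alone.

Things in the scene. Friction and masses are not known exactly. Their poses are not given: they have to be found in the camera images.
- bed: Fixed dark steel base plate of the fixture, 100 (x) x 170 (y) x 14 mm thick; origin at the centre of its underside on the bench, its top is 14 mm up. The gap runs along its own y: stop towards +y, slant block towards -y.
- stop: Fixed upright steel stop on the bed, 36 wide (bed x) x 30 x 55 mm high, with a 5 mm bolt head on top. Origin at the foot of its vertical gap face (which looks to -y), on the bed's top, at 40 mm in +y from the bed's centre, mid-width. Axes as the bed's. Steel of the fixture, spacers and wedge is ground and slippery (friction about 0.3).
- block: Fixed steel slant block on the bed, 36 wide (bed x) x 51 x 60 mm high, 5 mm bolt head on top. Origin at the foot of its slanted gap face, on the bed's top, mid-width. The face looks to +y and leans back to -y by 0.35 mm per mm of height: the gap widens upward. Axes as the bed's. Gap at the foot (stop origin to block origin along y): 19 to 35 mm.
- rack: Fixed black plastic spacer rack, 40 x 135 x 8 mm base with pairs of fins 22 mm high making three slots 42 mm apart along its own y; origin at the centre of its underside. The slots are 13 mm wide and their floors are 8 mm up.
- cradle: Fixed black plastic cradle holding the wedge, 44 x 75 x 8 mm base (floor 8 mm up) with one upright and one slanted fin about 28 mm high; origin below the middle of the wedge's foot. Where a space r is left at the foot of the gap, the wedge jams with its foot (18 mm - r)/0.35 above the bed; it should end 1 to 50 mm above the bed.
- wedge_center (a point): Loose aluminium wedge, 0.3 kg, 56 wide (its x) x 80 mm high, thin end down in the cradle. Point: 40 mm above its foot, mid-width, middle of the 18 mm thick foot. Its +y face is vertical, 9 mm from the point; its -y face slants out 0.35 mm per mm of height, from 9 mm at the foot to 30 mm at 60 mm up, then vertical. Grasp across its width from above, about 58 mm up. Same yaw as the cradle.
- spacer1_center (a point): Loose steel spacer plate, about 0.3 kg, one of three alike, 56 wide (its x) x 10 thick (its y) x 80 mm high, standing upright in the rack. The point is its centre, 40 mm above its foot. Grasp it across the 56 mm width from above, about 58 mm up; its ends stick out 10 mm past the stop, the block and the rack's fins, so fingers pass beside those.
- spacer2_center (a point): Loose steel spacer plate, one of three alike, 56 wide (its x) x 10 thick (its y) x 80 mm high, standing upright in the rack. The point is its centre, 40 mm above its foot. Grasp it across the 56 mm width from above, about 58 mm up; its ends stick out 10 mm past the stop, the block and the rack's fins, so fingers pass beside those.
- spacer3_center (a point): Loose steel spacer plate, one of three alike, 56 wide (its x) x 10 thick (its y) x 80 mm high, standing upright in the rack. The point is its centre, 40 mm above its foot. Grasp it across the 56 mm width from above, about 58 mm up; its ends stick out 10 mm past the stop, the block and the rack's fins, so fingers pass beside those.
- wrench: Bystander: steel wrench 190 mm long lying on the robot's side of the rack and cradle; origin on its underside. Leave alone.
- oilcan: Bystander: red can, 60 mm across, 130 mm high, standing beyond the work; origin under its centre. Leave alone.
- bearing: Bystander: steel bearing ring, 62 mm across, 18 mm high, beyond the fixture; origin under its centre. Leave alone.

How it is judged:
By the outcome, as a careful person would: the job done as asked, in the order asked, and still so for the second after the job is handed in, while the arm keeps its last pose, push and grip.
It also fails if it takes over 72 s, if anything falls off the work surface, if the arm or the gripper's body presses on something with over 40 N, if the wrist force passes 120 N, or if a joint passes its speed limit or range.

## Working session

There is one attempt and no reset: what is moved stays moved. The work goes in short steps, Python scripts to look and compute and a tool call to move; the robot and the scene stay as the last step left them, time stands still between calls to the robot, and variables do not carry over. Pictures are saved under pics/ and viewed, at most 10 in all, crops included, and the job is handed in when it is done.

Besides the shell and the picture viewer there is one more tool, called in YAML: its name, and indented under it one key for each argument. arm_command: Moves the arm, as the interface text tells. Its arguments: {"type":"object","properties":{"deltas":{"type":"array","items":{"type":"number"}},"force":{"type":"number"}},"required":["deltas"]}

```bash
ls; mkdir -p pics; python3 - <<'E'
from cell import sensors, optics, arm
import cv2
for n in("top","side"):
    cv2.imwrite(f"pics/{n}0.png",optics.get_image(n))
    print(n,optics.calibration(n))
print(sensors.observe(),arm.nose_length)
E
```

```text
pics
top {'camera_matrix': array([[557.11196154,   0.        , 319.96154186],
       [  0.        , 557.11196154, 246.54194328],
       [  0.        ,   0.        ,   1.        ]]), 'rvec': array([ 2.19753097, -2.17657962,  0.09886875]), 'tvec': array([0.07961948, 0.55720145, 0.90390453])}
side {'camera_matrix': array([[521.40326538,   0.        , 316.38139689],
       [  0.        , 521.40326538, 243.78216081],
       [  0.        ,   0.        ,   1.        ]]), 'rvec': array([ 2.35354741, -0.57250337,  0.19656195]), 'tvec': array([-0.43709693,  0.303661  ,  0.68396337])}
{'clock': 0.1, 'joints': array([-1.41262328,  0.43514483,  0.02498927,  1.57398542, -0.01156827,
        1.13400644, -0.07507764]), 'dq': array([-7.71748563e-05, -2.79659711e-03, -8.23034266e-04, -8.36820025e-04,
        1.20701576e-03,  1.49230049e-03, -2.02405658e-03]), 'joint_efforts': array([ 2.34606283e-03, -6.69124317e+01,  9.87325162e-01, -3.15145290e+01,
       -6.07272726e-02,  3.74454504e-02,  3.33996229e-05]), 'position': array([0.16109979, 0.60344266, 0.24503689]), 'ee_rot': array([-4.08533187e-01, -3.11489599e+00,  2.19870644e-03]), 'force': array([-0.09584824, -0.13160691, -0.06906752]), 'ft_torque': array([ 0.01526848,  0.02778143, -0.04105716]), 'gripper_force': 0.0, 'width': 0.9996043674544285} 0.019
```

View pics/top0.png

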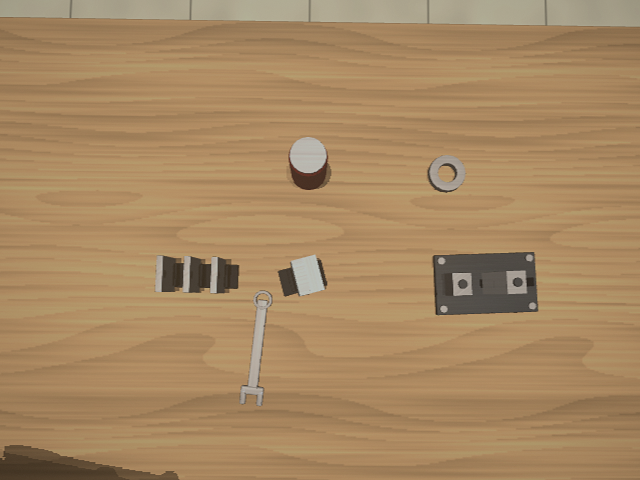

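View pics/side0.png

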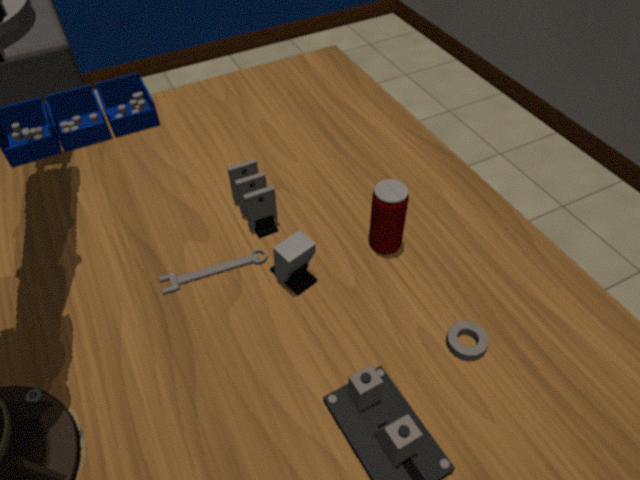

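```bash
cat > h.py <<'E'
import numpy as np, cv2
from cell import sensors, optics, arm
def ray(c,uv,z):
    R=cv2.Rodrigues(c["rvec"])[0]; t=np.array(c["tvec"]).ravel()
    d=np.linalg.inv(c["camera_matrix"])@np.array([uv[0],uv[1],1.0])
    o=-R.T@t; d=R.T@d
    return o+d*(z-o[2])/d[2]
def proj(c,P):
    return cv2.projectPoints(np.array(P,float).reshape(-1,3),c["rvec"],c["tvec"],c["camera_matrix"],None)[0][:,0]
def snap(n,f):
    c=optics.calibration(n); im=optics.get_image(n); cv2.imwrite(f"pics/{f}.png",im); return c,im
E
python3 - <<'E'
from h import *
im=cv2.imread("pics/top0.png")
m=cv2.resize(im[248:304,148:338],None,fx=4,fy=4,interpolation=cv2.INTER_CUBIC)
b=cv2.resize(im[248:320,428:544],None,fx=5,fy=5,interpolation=cv2.INTER_CUBIC)
o=np.zeros((m.shape[0]+b.shape[0],800,3),np.uint8);o[:m.shape[0],:m.shape[1]]=m;o[m.shape[0]:,:b.shape[1]]=b
cv2.imwrite("pics/mos.png",o); print(m.shape)
hsv=cv2.cvtColor(im,cv2.COLOR_BGR2HSV)
mask=((hsv[...,1]<40)&(hsv[...,2]>130)).astype(np.uint8); mask[:240]=0;mask[325:]=0
n,l,s,ce=cv2.connectedComponentsWithStats(mask)
c=optics.calibration("top")
for i in range(1,n):
    if s[i,4]<15: continue
    cn=cv2.findContours((l==i).astype(np.uint8),0,1)[0][0]
    r=cv2.minAreaRect(cn); print(s[i],ce[i].round(1),np.round(r[1],1),round(r[2],1),ray(c,ce[i],.088).round(4),ray(c,ce[i],.069).round(4),ray(c,ce[i],.014).round(4))
E
```

```text
(224, 760, 3)
[291 255  34  41 933] [307.4 274.9] [36.2 25.8] 75.3 [0.5073 0.1046 0.088 ] [0.5079 0.1048 0.069 ] [0.5094 0.1054 0.014 ]
[526 255   7   6  38] [529.  257.5] [5. 6.] 90.0 [ 0.5374 -0.2375  0.088 ] [ 0.5386 -0.2449  0.069 ] [ 0.5421 -0.2663  0.014 ]
[156 256   7  36 212] [159.  273.4] [ 5.8 35.3] 3.0 [0.5074 0.3316 0.088 ] [0.508  0.3368 0.069 ] [0.5095 0.352  0.014 ]
[183 256   8  36 230] [186.3 273.8] [ 6.6 35.2] 2.6 [0.5073 0.29   0.088 ] [0.5078 0.2943 0.069 ] [0.5093 0.3068 0.014 ]
[210 257   8  36 233] [213.7 274.7] [ 6.5 35.3] 2.9 [0.5064 0.248  0.088 ] [0.5069 0.2514 0.069 ] [0.5083 0.2612 0.014 ]
[438 257   7   7  39] [441.  260.4] [6. 6.] 0.0 [ 0.5316 -0.1011  0.088 ] [ 0.5327 -0.1055  0.069 ] [ 0.5357 -0.1181  0.014 ]
[506 271  21  23 358] [515.9 281.9] [22.9 19. ] 86.6 [ 0.4995 -0.2165  0.088 ] [ 0.4999 -0.2234  0.069 ] [ 0.5009 -0.2435  0.014 ]
[452 273  21  23 350] [461.6 283.6] [22.4 19. ] 86.8 [ 0.4961 -0.1326  0.088 ] [ 0.4964 -0.1376  0.069 ] [ 0.4972 -0.1523  0.014 ]
[254 291  18  34 307] [261.3 308.3] [33. 17.] 90.0 [0.4558 0.1744 0.088 ] [0.4552 0.1761 0.069 ] [0.4534 0.1812 0.014 ]
[529 303   7   6  38] [532.  305.5] [5. 6.] 90.0 [ 0.4637 -0.2406  0.088 ] [ 0.4632 -0.2481  0.069 ] [ 0.4619 -0.2697  0.014 ]
[440 306   8   7  41] [443.4 308.7] [6.7 6.3] 26.6 [ 0.4575 -0.1043  0.088 ] [ 0.457  -0.1087  0.069 ] [ 0.4553 -0.1216  0.014 ]
```

View pics/mos.png

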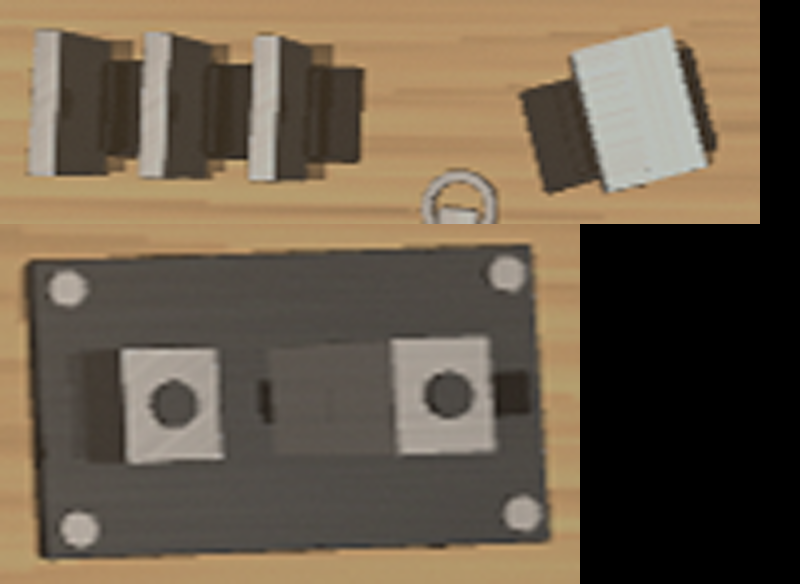

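arm_command:
  deltas: [0,0,-0.86,0.345,-0.355,-0.03,91,0,0,-0.86,0.345,-0.355,-0.03,91,0,0,-0.86,0.345,-0.355,-0.03,91,0,0,-0.86,0.345,-0.355,-0.03,91,0,0,-0.86,0.345,-0.355,-0.03,91,0,0,-0.86,0.345,-0.355,-0.03,91,0,0,-0.86,0.345,-0.355,-0.03,91,0,0,-0.86,0.345,-0.355,-0.03,91,0,0,-0.86,0.345,-0.355,-0.03,91,0,0,-0.86,0.345,-0.355,-0.03,91,0,0,-0.86,0.345,-0.355,-0.03,91,0,0,-0.86,0.345,-0.355,-0.03,91,0,0,-0.86,0.345,-0.355,-0.03,91,0,0,-0.86,0.345,-0.355,-0.03,91]

```text
clock: 1.5
position: [0.5051, 0.2504, 0.2156]
ee_rot: [-2.263, -2.178, 0.0]
force: [-0.5, 0.3, -0.3]
width: 0.992
gripper_force: 0.0
```

```bash
python3 - <<'E'
from h import *
c,im=snap("wrist","w1"); s=sensors.observe(); print(s["position"],s["ee_rot"],s["joints"].round(2)); np.savez("pics/w1",**c)
R=cv2.Rodrigues(c["rvec"])[0];print("cam",-R.T@c["tvec"].ravel(),R[2])
E
```

```text
[0.50523602 0.25031481 0.21569244] [-2.26311526e+00 -2.17808161e+00  1.94989419e-05] [-0.88  0.38  0.45  1.79 -0.19  1.01 -0.4 ]
cam [0.50776552 0.31991127 0.35512871] [-0.01081208 -0.26226334 -0.96493577]
```

View pics/w1.png

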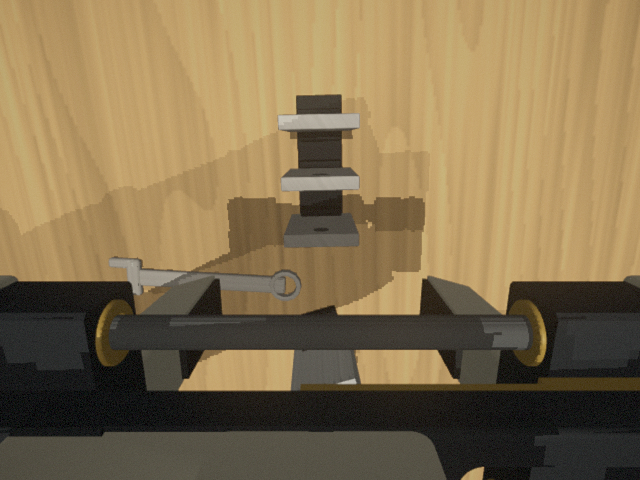

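```bash
python3 - <<'E'
from h import *
im=cv2.imread("pics/w1.png"); c=dict(np.load("pics/w1.npz"))
g=im.max(2); hsv=cv2.cvtColor(im,cv2.COLOR_BGR2HSV)
for y in list(range(110,132,2))+list(range(166,192,2))+list(range(212,250,2)): print(y,g[y,290],g[y,312],g[y,330],g[y,350])
for r0,r1,th in((105,135,140),(165,195,140),(228,252,95)):
    m=np.zeros(g.shape,np.uint8); m[r0:r1,270:370]=((hsv[r0:r1,270:370,1]<50)&(g[r0:r1,270:370]>th))
    n,l,s,ce=cv2.connectedComponentsWithStats(m); i=1+s[1:,4].argmax()
    cn=cv2.findContours((l==i).astype(np.uint8),0,1)[0][0][:,0]
    P=np.array([ray(c,p,.088)[:2] for p in cn]); r=cv2.minAreaRect((P*1000).astype(np.float32)); print(s[i],ce[i],r)
E
```

```text
110 200 69 63 178
112 202 62 60 177
114 161 151 163 178
116 197 183 187 181
118 198 186 185 182
120 199 182 183 179
122 186 182 183 178
124 181 181 181 178
126 179 180 182 181
128 171 158 143 103
130 84 71 75 95
166 186 61 60 176
168 155 77 76 96
170 85 84 86 88
172 85 87 86 87
174 87 77 87 86
176 95 95 130 159
178 173 181 181 183
180 179 180 177 178
182 174 180 176 178
184 173 178 175 173
186 173 176 175 175
188 171 173 176 170
190 163 104 93 166
212 117 37 32 107
214 117 39 37 81
216 117 59 76 75
218 92 75 83 80
220 77 79 77 77
222 81 82 81 80
224 78 78 79 79
226 79 76 75 79
228 81 79 80 77
230 79 75 77 85
232 79 78 76 72
234 82 93 103 101
236 104 101 100 101
238 98 102 102 103
240 98 102 103 99
242 103 102 105 104
244 100 103 103 101
246 105 98 107 118
248 141 133 133 129
[ 278  113   82   17 1184] [318.60810811 120.97635135] ((506.63134765625, 330.8968200683594), (9.464144706726074, 55.27503204345703), 88.95699310302734)
[ 281  176   78   15 1028] [319.26070039 182.86673152] ((505.6488342285156, 288.97125244140625), (9.39859390258789, 54.82394027709961), 89.01425170898438)
[284 234  75  13 871] [320.73938002 239.98966705] ((505.1510009765625, 246.99302673339844), (9.193598747253418, 54.86884307861328), 87.7876205444336)
```

arm_command:
  deltas: [0,0,0.01,0,-0.0015,-0.05,91,0,0,0.01,0,-0.0015,-0.1,91,0,0,0.01,0,-0.0015,-0.13,91,0,0,0.01,0,-0.0015,-0.15,91,0,0,0.01,0,-0.0015,-0.15,91,0,0,0.01,0,-0.0015,-0.15,40,0,0,0.01,0,-0.0015,-0.15,40,0,0,0.01,0,-0.0015,-0.15,40,0,0,0.01,0,-0.0015,-0.15,40,0,0,0.01,0,-0.0015,-0.15,40,0,0,0.01,0,-0.0015,-0.15,40,0,0,0.01,0,-0.0015,-0.15,40,0,0,0.01,0,-0.0015,-0.15,40]
  force: 40

```text
clock: 2.85
position: [0.5063, 0.2476, 0.0663]
ee_rot: [-2.249, -2.193, -0.001]
force: [-2.3, -0.3, 6.7]
width: 0.608
gripper_force: 40.0
```

arm_command:
  deltas: [0,0,0,0,0,0.03,40,0,0,0,0,0,0.07,40,0,0,0.02,0,0,0.12,40,0,0,0.044,0,-0.04,0.134,40,0,0,0.044,0,-0.09,0.134,40,0,0,0.044,0,-0.14,0.134,40,0,0,0.044,0,-0.19,0.134,40,0,0,0.044,0,-0.24,0.134,40,0,0,0.044,-0.005,-0.29,0.134,40,0,0,0.044,-0.009,-0.34,0.134,40,0,0,0.044,-0.009,-0.39,0.134,40,0,0,0.044,-0.009,-0.43,0.134,40,0,0,0.044,-0.009,-0.46,0.134,40,0,0,0.044,-0.009,-0.48,0.134,40,0,0,0.044,-0.009,-0.4875,0.134,40,0,0,0.044,-0.009,-0.4875,0.134,40,0,0,0.044,-0.009,-0.4875,0.134,40]

```text
clock: 4.55
position: [0.4973, -0.2386, 0.1994]
ee_rot: [-2.17, -2.27, -0.001]
force: [0.7, 0.6, -2.4]
width: 0.606
gripper_force: 40.0
```

```bash
python3 - <<'E'
from h import *
c,im=snap("wrist","w2"); s=sensors.observe(); print(s["position"],s["ee_rot"],s["force"],s["joints"].round(2)); np.savez("pics/w2",**c)
snap("side","s2")
E
```

```text
[ 0.49739812 -0.2383481   0.19946191] [-2.16932522e+00 -2.27088054e+00 -7.73215263e-04] [-1.26611915  0.2143552  -2.20844802] [-0.06  0.39  0.56  1.85 -0.25  0.97  0.65]
```

View pics/w2.png

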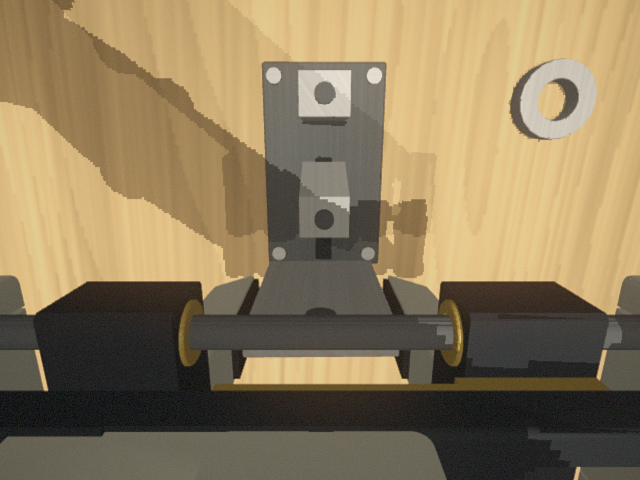

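```bash
python3 - <<'E'
from h import *
im=cv2.imread("pics/w2.png"); c=dict(np.load("pics/w2.npz")); g=cv2.cvtColor(im,6).astype(int)
for a,b,cols in((108,130,(305,312,340,347)),(153,170,(306,312,336,342)),(186,204,(306,312,338,344)),(232,244,(306,342)),(255,270,(285,340,355)),(342,362,(262,300,360,380))):
    print(cols)
    for y in range(a,b): print(y,[int(g[y,x-2:x+3].mean()) for x in cols])
hsv=cv2.cvtColor(im,cv2.COLOR_BGR2HSV); B=[]
for x,y in((274,75),(374,75),(279,254),(367,254)):
    m=((hsv[y-9:y+10,x-9:x+10,1]<40)&(g[y-9:y+10,x-9:x+10]>130)).astype(np.uint8)
    n,l,s,ce=cv2.connectedComponentsWithStats(m);i=1+s[1:,4].argmax(); B.append(ray(c,ce[i]+[x-9,y-9],.017)); print(B[-1],s[i])
B=np.array(B);print(B.mean(0),(B[0]-B[2])/np.linalg.norm(B[0]-B[2]),(B[1]-B[3])/np.linalg.norm(B[1]-B[3]))
E
```

```text
(305, 312, 340, 347)
108 [202, 201, 200, 201]
109 [201, 201, 200, 201]
110 [201, 201, 199, 201]
111 [200, 202, 199, 202]
112 [200, 201, 199, 201]
113 [200, 201, 200, 202]
114 [200, 201, 201, 203]
115 [194, 197, 198, 199]
116 [154, 156, 159, 161]
117 [99, 100, 102, 107]
118 [82, 82, 83, 95]
119 [83, 82, 82, 102]
120 [77, 79, 80, 108]
121 [73, 70, 73, 99]
122 [69, 69, 69, 93]
123 [71, 69, 69, 96]
124 [105, 74, 71, 107]
125 [111, 104, 72, 108]
126 [110, 108, 105, 108]
127 [111, 109, 108, 109]
128 [110, 108, 107, 108]
129 [110, 109, 108, 108]
(306, 312, 336, 342)
153 [108, 107, 105, 104]
154 [110, 105, 105, 104]
155 [108, 106, 106, 104]
156 [109, 105, 107, 105]
157 [107, 106, 105, 103]
158 [108, 106, 106, 105]
159 [106, 104, 104, 104]
160 [107, 107, 106, 104]
161 [119, 118, 118, 117]
162 [132, 131, 132, 133]
163 [134, 135, 134, 136]
164 [134, 133, 135, 135]
165 [135, 133, 135, 135]
166 [134, 133, 136, 135]
167 [135, 134, 134, 135]
168 [134, 135, 135, 135]
169 [134, 133, 137, 136]
(306, 312, 338, 344)
186 [121, 133, 134, 135]
187 [116, 134, 136, 135]
188 [116, 134, 135, 134]
189 [106, 134
[... 955 characters left out ...]
 70]
348 [64, 63, 62, 64]
349 [67, 68, 68, 67]
350 [113, 112, 113, 111]
351 [118, 117, 122, 119]
352 [116, 117, 119, 118]
353 [119, 117, 119, 116]
354 [117, 118, 119, 116]
355 [116, 114, 119, 114]
356 [118, 117, 137, 140]
357 [160, 175, 192, 196]
358 [197, 199, 197, 202]
359 [201, 201, 196, 200]
360 [200, 201, 195, 201]
361 [200, 200, 196, 201]
[ 0.45415218 -0.12256264  0.017     ] [  1   1  16  17 212]
[ 0.53438816 -0.11914591  0.017     ] [  1   1  17  18 234]
[ 0.4606021  -0.27063098  0.017     ] [  3   2  12  12 118]
[ 0.54073494 -0.26725621  0.017     ] [  4   3  13  12 120]
[ 0.49746934 -0.19489894  0.017     ] [-0.04351911  0.99905259  0.        ] [-0.0428124   0.99908313  0.        ]
```

```bash
python3 - <<'E'
from h import *
c=dict(np.load("pics/w2.npz")); z=.1994
a=.0432; ex=np.array([np.cos(a),np.sin(a)]); ey=np.array([-np.sin(a),np.cos(a)]); o=np.array([.4975,-.195])
print("tcp",(np.array([.4974,-.2384])-o)@ey)
for n,p,h in(("stop",(324,116.5),.069),("blockfoot",(324,161.2),.014),("blocktop",(326,196.3),.074),("blockback",(324,237.3),.074),("foot+y",(320,260.5),z-.058),("top+y",(320,349.6),z+.022),("top-y",(320,356.8),z+.022),("footL",(272,261),z-.058),("footR",(365.5,261),z-.058),("stopL",(298.5,100),.069),("stopR",(350.5,100),.069)):
    P=ray(c,p,h); print(n,P[:2].round(4),((P[:2]-o)@ex*1e3).round(1),((P[:2]-o)@ey*1e3).round(1))
E
```

```text
tcp -0.04335519023333253
stop [ 0.4957 -0.1549] -0.1 40.1
blockfoot [ 0.4977 -0.1882] 0.5 6.8
blocktop [ 0.4996 -0.209 ] 1.5 -14.1
blockback [ 0.4996 -0.2392] 0.2 -44.2
foot+y [ 0.4966 -0.2348] -2.6 -39.7
top+y [ 0.497  -0.2413] -2.5 -46.3
top-y [ 0.4971 -0.2442] -2.5 -49.2
footL [ 0.47   -0.2363] -29.3 -40.0
footR [ 0.5218 -0.234 ] 22.6 -40.0
stopL [ 0.4779 -0.1451] -17.4 50.7
stopR [ 0.5132 -0.1435] 17.9 50.8
```

arm_command:
  deltas: [0,0,0,-0.001,0.04,0,40,0,0,0,-0.001,0.07,0,40,0,0,0,-0.001,0.078,0,40,0,0,0,-0.001,0.078,0,40,0,0,0,-0.001,0.078,0,40,0,0,0,-0.001,0.078,-0.04,40,0,0,0,-0.001,0.078,-0.08,40,0,0,0,-0.001,0.078,-0.11,40,0,0,0,-0.001,0.078,-0.12,40,0,0,0,-0.001,0.078,-0.12,40,0,0,0,-0.001,0.078,-0.12,40,0,0,0,-0.001,0.078,-0.12,40]

```text
clock: 5.85
position: [0.4974, -0.1628, 0.0813]
ee_rot: [2.171, 2.267, 0.002]
force: [0.8, -0.7, -3.0]
width: 0.604
gripper_force: 40.0
```

arm_command:
  deltas: [0,0,0,0,0.001,0,40,0,0,0,0,0.002,0,40,0,0,0,0,0.002,0,40,0,0,0,0,0.002,0,40]

```text
clock: 6.25
position: [0.4963, -0.16, 0.08]
ee_rot: [2.172, 2.27, 0.0]
force: [-0.4, 0.2, -3.8]
width: 0.603
gripper_force: 40.0
```

arm_command:
  deltas: [0,0,0,0,0.0005,0,40,0,0,0,0,0.001,0,40,0,0,0,0,0.0015,0,40,0,0,0,0,0.0015,0,40,0,0,0,0,0.0015,0,40]

```text
clock: 6.75
position: [0.4962, -0.1591, 0.0797]
ee_rot: [2.172, 2.269, -0.001]
force: [-0.2, -2.9, -4.4]
width: 0.605
gripper_force: 40.0
```

arm_command:
  deltas: [0,0,0,0,0,-0.002,40,0,0,0,0,0,-0.004,40,0,0,0,0,0,-0.006,40,0,0,0,0,0,-0.007,40,0,0,0,0,0,-0.008,40,0,0,0,0,0,-0.008,40,0,0,0,0,0,-0.008,40]

```text
clock: 7.45
position: [0.4963, -0.1591, 0.0723]
ee_rot: [2.172, 2.269, 0.0]
force: [-2.4, -4.7, 7.1]
width: 0.609
gripper_force: 40.0
```

arm_command:
  deltas: [0,0,0,0,0,0,91,0,0,0,0,0,0,91,0,0,0,0,0,0,91,0,0,0,0,0,0,91,0,0,0,0,0,0.02,91,0,0,0,0,0,0.05,91,0,0,0,0,0,0.09,91,0,0,0,0,0,0.128,91,0,0,-0.044,0,0.05,0.128,91,0,0,-0.044,0,0.1,0.128,91,0,0,-0.044,0.01,0.15,0.128,91,0,0,-0.044,0.01,0.2,0.128,91,0,0,-0.044,0.01,0.25,0.128,91,0,0,-0.044,0.01,0.3,0.128,91,0,0,-0.044,0.01,0.35,0.128,91,0,0,-0.044,0.01,0.39,0.128,91,0,0,-0.044,0.01,0.42,0.128,91,0,0,-0.044,0.01,0.44,0.128,91,0,0,-0.044,0.01,0.447,0.128,91,0,0,-0.044,0.01,0.447,0.128,91]

```text
clock: 9.45
position: [0.5062, 0.2882, 0.1995]
ee_rot: [2.249, 2.193, -0.001]
force: [-0.0, -0.5, 0.5]
width: 0.988
gripper_force: 0.0
```

arm_command:
  deltas: [0,0,0,0,0,0,91,0,0,0,0,0,-0.05,91,0,0,0,0,0,-0.1,91,0,0,0,0,0,-0.12,91,0,0,0,0,0,-0.134,91,0,0,0,0,0,-0.134,91,0,0,0,0,0,-0.134,40,0,0,0,0,0,-0.134,40,0,0,0,0,0,-0.134,40,0,0,0,0,0,-0.134,40,0,0,0,0,0,-0.134,40,0,0,0,0,0,-0.134,40,0,0,0,0,0,-0.134,40]

```text
clock: 10.75
position: [0.5064, 0.2886, 0.0662]
ee_rot: [-2.249, -2.193, -0.001]
force: [-1.7, -0.3, 6.1]
width: 0.61
gripper_force: 40.0
```

arm_command:
  deltas: [0,0,0,0,0,0.03,40,0,0,0,0,0,0.07,40,0,0,0.02,0,0,0.12,40,0,0,0.044,0,-0.04,0.134,40,0,0,0.044,0,-0.09,0.134,40,0,0,0.044,0,-0.14,0.134,40,0,0,0.044,0,-0.19,0.134,40,0,0,0.044,0,-0.24,0.134,40,0,0,0.044,-0.005,-0.29,0.134,40,0,0,0.044,-0.009,-0.34,0.134,40,0,0,0.044,-0.009,-0.39,0.134,40,0,0,0.044,-0.009,-0.44,0.134,40,0,0,0.044,-0.009,-0.48,0.134,40,0,0,0.044,-0.009,-0.51,0.134,40,0,0,0.044,-0.009,-0.522,0.134,40,0,0,0.044,-0.009,-0.5285,0.134,40,0,0,0.044,-0.009,-0.5285,0.134,40,0,0,0.044,-0.009,-0.5285,0.134,40]

```text
clock: 12.55
position: [0.4974, -0.2384, 0.1994]
ee_rot: [-2.169, -2.271, -0.001]
force: [-0.2, 0.2, -3.2]
width: 0.601
gripper_force: 40.0
```

```bash
python3 - <<'E'
from h import *
c,im=snap("wrist","w3"); s=sensors.observe(); print(s["position"],s["ee_rot"],s["force"]); np.savez("pics/w3",**c)
E
```

```text
[ 0.49748252 -0.2383077   0.19948314] [-2.16897140e+00 -2.27129772e+00 -7.58935376e-04] [-0.28090868 -0.50182656 -3.18446956]
```

View pics/w3.png

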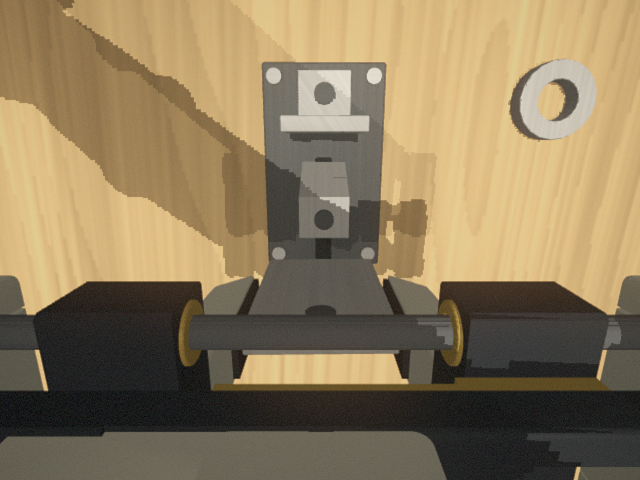

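```bash
python3 - <<'E'
from h import *
im=cv2.imread("pics/w3.png"); c=dict(np.load("pics/w3.npz")); g=cv2.cvtColor(im,6).astype(float); z=.1994
a=.0432; ex=np.array([np.cos(a),np.sin(a)]); ey=np.array([-np.sin(a),np.cos(a)]); o=np.array([.4975,-.195])
def edge(r0,r1,x): 
    d=np.abs(np.diff(g[r0:r1,x-3:x+4].mean(1))); return r0+.5+(d**2*np.arange(len(d))).sum()/(d**2).sum()
for n,r,xs,h in(("sp1 -y",(124,138),(290,325,360),.094),("sp1 +y",(111,119),(285,364),.094),("foot+y",(256,266),(330,340,355),z-.058),("top-y",(351,362),(262,300,360,380),z+.022)):
    for x in xs:
        e=edge(*r,x); P=ray(c,(x,e),h)[:2]; print(n,x,round(e,2),((P-o)@ex*1e3).round(1),((P-o)@ey*1e3).round(1))
E
```

```text
sp1 -y 290 130.94 -21.5 30.3
sp1 -y 325 131.08 0.5 30.3
sp1 -y 360 130.93 22.5 30.4
sp1 +y 285 114.87 -24.4 39.9
sp1 +y 364 115.11 24.7 39.8
foot+y 330 258.51 3.1 -38.4
foot+y 340 258.75 8.6 -38.5
foot+y 355 258.63 16.9 -38.4
top-y 262 354.39 -22.9 -48.0
top-y 300 353.99 -9.4 -47.9
top-y 360 353.5 11.8 -47.6
top-y 380 353.39 18.9 -47.6
```

arm_command:
  deltas: [0,0,0,-0.0005,0.04,0,40,0,0,0,-0.0005,0.06,0,40,0,0,0,-0.0005,0.0665,0,40,0,0,0,-0.0005,0.0665,0,40,0,0,0,-0.0005,0.0665,0,40,0,0,0,-0.0005,0.0665,-0.03,40,0,0,0,-0.0005,0.0665,-0.06,40,0,0,0,-0.0005,0.0665,-0.09,40,0,0,0,-0.0005,0.0665,-0.11,40,0,0,0,-0.0005,0.0665,-0.12,40,0,0,0,-0.0005,0.0665,-0.12,40,0,0,0,-0.0005,0.0665,-0.12,40,0,0,0,-0.0005,0.0665,-0.12,40]

```text
clock: 13.9
position: [0.4975, -0.1742, 0.0809]
ee_rot: [2.171, 2.268, 0.002]
force: [-0.4, -1.0, -2.4]
width: 0.606
gripper_force: 40.0
```

arm_command:
  deltas: [0,0,0,0,0.001,0,40,0,0,0,0,0.002,0,40,0,0,0,0,0.003,0,40,0,0,0,0,0.0035,0,40,0,0,0,0,0.0035,0,40]

```text
clock: 14.4
position: [0.4971, -0.1724, 0.0806]
ee_rot: [2.171, 2.266, -0.001]
force: [-0.6, -8.3, -0.5]
width: 0.61
gripper_force: 42.9
```

arm_command:
  deltas: [0,0,0,0,-0.001,0,40,0,0,0,0,-0.001,-0.002,40,0,0,0,0,-0.001,-0.004,40,0,0,0,0,-0.001,-0.006,40,0,0,0,0,-0.001,-0.007,40,0,0,0,0,-0.001,-0.008,40,0,0,0,0,-0.001,-0.008,40,0,0,0,0,-0.001,-0.008,40]

```text
clock: 15.2
position: [0.4973, -0.1726, 0.0723]
ee_rot: [2.171, 2.267, -0.0]
force: [0.4, -5.1, -1.1]
width: 0.609
gripper_force: 42.6
```

arm_command:
  deltas: [0,0,0,0,0,-0.0007,40,0,0,0,0,0,-0.0014,40,0,0,0,0,0,-0.0014,40,0,0,0,0,0,-0.0014,40]

```text
clock: 15.6
position: [0.4973, -0.1727, 0.0721]
ee_rot: [2.172, 2.266, 0.001]
force: [-5.0, -4.6, 18.9]
width: 0.61
gripper_force: 42.0
```

arm_command:
  deltas: [0,0,0,0,0,0.0014,40,0,0,0,0,0,0.0014,91,0,0,0,0,0,0.0014,91,0,0,0,0,0,0.0014,91,0,0,0,0,0,0.0014,91,0,0,0,0,0,0.02,91,0,0,0,0,0,0.05,91,0,0,0,0,0,0.09,91,0,0,0,0,0,0.1294,91,0,0,0,0,-0.04,0.1294,91,0,0,0,0,-0.069,0.1294,91,0,0,0,0,-0.069,0.1294,91,0,0,0,0,-0.069,0.1294,91]

```text
clock: 16.9
position: [0.4963, -0.2403, 0.1995]
ee_rot: [-2.173, -2.268, 0.0]
force: [0.3, -0.5, 0.1]
width: 0.992
gripper_force: 0.0
```

```bash
python3 - <<'E'
from h import *
c,im=snap("wrist","w4"); s=sensors.observe(); print(s["position"],s["force"]); np.savez("pics/w4",**c)
g=cv2.cvtColor(im,6).astype(int)
a=.0432; ex=np.array([np.cos(a),np.sin(a)]); ey=np.array([-np.sin(a),np.cos(a)]); o=np.array([.4975,-.195])
for x in (290,325,360):
    print(x)
    for y in range(110,156): print(y,int(g[y,x-3:x+4].mean()),((ray(c,(x,y),.094)[:2]-o)@ey*1e3).round(1),end='; ')
E
```

```text
[ 0.49654099 -0.23933305  0.19936617] [0.40689206 0.61186933 0.48012905]
290
110 98 41.0; 111 129 40.4; 112 171 39.8; 113 184 39.2; 114 183 38.6; 115 183 38.0; 116 182 37.4; 117 182 36.9; 118 182 36.3; 119 181 35.7; 120 180 35.1; 121 180 34.5; 122 180 33.9; 123 179 33.3; 124 178 32.7; 125 178 32.1; 126 173 31.5; 127 141 30.9; 128 89 30.3; 129 81 29.7; 130 82 29.1; 131 80 28.5; 132 89 27.9; 133 158 27.3; 134 182 26.7; 135 184 26.1; 136 183 25.5; 137 182 24.8; 138 181 24.2; 139 181 23.6; 140 181 23.0; 141 179 22.4; 142 179 21.8; 143 178 21.2; 144 177 20.6; 145 176 20.0; 146 176 19.3; 147 174 18.7; 148 127 18.1; 149 92 17.5; 150 87 16.9; 151 90 16.2; 152 91 15.6; 153 94 15.0; 154 96 14.4; 155 94 13.8; 325
110 180 40.9; 111 182 40.4; 112 184 39.8; 113 145 39.2; 114 88 38.6; 115 100 38.0; 116 165 37.4; 117 183 36.8; 118 184 36.2; 119 183 35.6; 120 182 35.0; 121 182 34.4; 122 180 33.9; 123 180 33.3; 124 180 32.7; 125 178 32.1; 126 178 31.5; 127 178 30.9; 128 178 30.3; 129 179 29.7; 130 178 29.1; 131 151 28.5; 132 95 27.8; 133 69 27.2; 134 78 26.6; 135 150 26.0; 136 179 25.4; 137 183 24.8; 
[... 181 characters left out ...]
 151 90 16.2; 152 60 15.6; 153 59 15.0; 154 59 14.4; 155 58 13.7; 360
110 96 40.9; 111 97 40.3; 112 96 39.7; 113 96 39.2; 114 94 38.6; 115 93 38.0; 116 95 37.4; 117 93 36.8; 118 92 36.2; 119 98 35.6; 120 155 35.0; 121 179 34.4; 122 183 33.8; 123 181 33.2; 124 181 32.6; 125 181 32.0; 126 181 31.4; 127 180 30.8; 128 180 30.2; 129 179 29.6; 130 179 29.0; 131 179 28.4; 132 179 27.8; 133 180 27.2; 134 179 26.6; 135 144 26.0; 136 101 25.4; 137 138 24.8; 138 174 24.2; 139 181 23.6; 140 182 23.0; 141 181 22.3; 142 180 21.7; 143 179 21.1; 144 180 20.5; 145 179 19.9; 146 179 19.3; 147 178 18.7; 148 177 18.0; 149 177 17.4; 150 177 16.8; 151 177 16.2; 152 155 15.6; 153 98 14.9; 154 77 14.3; 155 79 13.7;
```

View pics/w4.png

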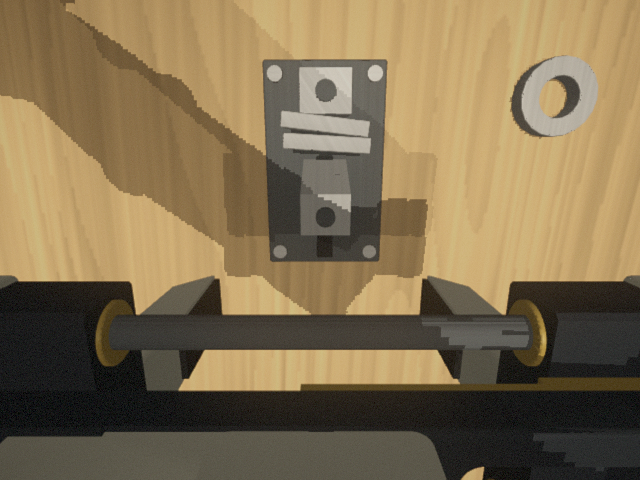

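arm_command:
  deltas: [0,0,0,0.0008,0.03,0,91,0,0,0,0.0008,0.055,0,91,0,0,0,0.0008,0.062,0,91,0,0,0,0.0008,0.062,0,91,0,0,0,0.0008,0.062,-0.03,91,0,0,0,0.0008,0.062,-0.06,91,0,0,0,0.0008,0.062,-0.09,91,0,0,0,0.0008,0.062,-0.115,91,0,0,0,0.0008,0.062,-0.1275,91,0,0,0,0.0008,0.062,-0.1275,91,0,0,0,0.0008,0.062,-0.1275,91]

```text
clock: 18.05
position: [0.4979, -0.1789, 0.0729]
ee_rot: [2.172, 2.268, 0.0]
force: [0.8, -0.4, 0.6]
width: 0.989
gripper_force: 0.0
```

arm_command:
  deltas: [0,0,0,0,0,0,50,0,0,0,0,0,0,50,0,0,0,0,0,0,50,0,0,0,0,0,0,50,0,0,0,0,0,0,50,0,0,0,0,0,0,50,0,0,0,0,0,0,50]
  force: 25

```text
clock: 18.75
position: [0.4976, -0.1781, 0.0724]
ee_rot: [2.172, 2.269, 0.0]
force: [-0.6, 1.3, 4.1]
width: 0.612
gripper_force: 25.0
```

Now push toward the stop gradually.

arm_command:
  deltas: [0,0,0,0,0.001,0,50,0,0,0,0,0.002,0,50,0,0,0,-0.0001,0.003,0,50,0,0,0,-0.0002,0.004,0,50,0,0,0,-0.0002,0.004,0,50]

```text
clock: 19.25
position: [0.4977, -0.1752, 0.0725]
ee_rot: [2.171, 2.268, -0.001]
force: [0.5, -5.7, 3.8]
width: 0.61
gripper_force: 25.0
```

arm_command:
  deltas: [0,0,0,0,0.001,0,50,0,0,0,0,0.002,0,50,0,0,0,0,0.003,0,50,0,0,0,0,0.003,0,50]

```text
clock: 19.65
position: [0.4977, -0.1748, 0.0726]
ee_rot: [2.171, 2.264, -0.004]
force: [1.8, -13.9, -0.6]
width: 0.607
gripper_force: 25.0
```

arm_command:
  deltas: [0,0,0,0,-0.003,0,50,0,0,0,0,-0.003,0,50,0,0,0,0,-0.003,0,91,0,0,0,0,-0.003,0,91,0,0,0,0,-0.003,0,91,0,0,0,0,-0.003,0,91,0,0,0,0,-0.003,0.03,91,0,0,0,0,-0.003,0.07,91,0,0,0,0,-0.003,0.11,91,0,0,0,-0.0006,-0.03,0.1275,91,0,0,0,-0.0006,-0.069,0.1275,91,0,0,0,-0.0006,-0.069,0.1275,91,0,0,0,-0.0006,-0.069,0.1275,91,0,0,0,-0.0006,-0.069,0.1275,91]

```text
clock: 21.05
position: [0.4965, -0.239, 0.1992]
ee_rot: [-2.17, -2.269, -0.0]
force: [0.1, 0.1, -0.3]
width: 0.992
gripper_force: 0.0
```

```bash
python3 - <<'E'
from h import *
c,im=snap("wrist","w5"); s=sensors.observe(); print(s["position"],s["force"]); np.savez("pics/w5",**c)
g=cv2.cvtColor(im,6).astype(int)
a=.0432; ex=np.array([np.cos(a),np.sin(a)]); ey=np.array([-np.sin(a),np.cos(a)]); o=np.array([.4975,-.195])
for x in (288,325,362):
    print(x,[(y,int(g[y,x-3:x+4].mean()),float(((ray(c,(x,y),.094)[:2]-o)@ey*1e3).round(1))) for y in range(106,155) if abs(int(g[y,x-3:x+4].mean())-int(g[y-1,x-3:x+4].mean()))>12])
cv2.imwrite("pics/w5c.png",cv2.resize(im[55:265,250:400],None,fx=3.5,fy=2.8,interpolation=cv2.INTER_CUBIC))
E
```

```text
[ 0.49661337 -0.23877657  0.19921159] [0.15010071 0.18366212 0.77836591]
288 [(114, 155, 39.9), (115, 181, 39.3), (129, 159, 30.9), (130, 112, 30.3), (131, 158, 29.7), (132, 183, 29.1), (146, 143, 20.6), (147, 102, 20.0)]
325 [(115, 138, 39.3), (117, 177, 38.1), (132, 124, 29.2), (133, 154, 28.6), (134, 179, 27.9), (148, 154, 19.4), (149, 89, 18.8), (150, 60, 18.2), (154, 90, 15.7)]
362 [(118, 112, 37.5), (119, 168, 37.0), (120, 181, 36.4), (134, 135, 28.0), (136, 175, 26.8), (150, 139, 18.2), (151, 89, 17.6)]
```

View pics/w5c.png

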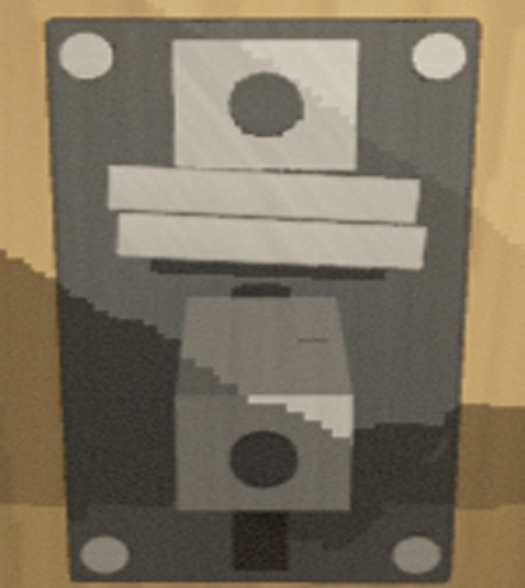

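arm_command:
  deltas: [0,0,0,0.0013,0.03,0,46,0,0,0,0.0013,0.05,0,46,0,0,0,0.0013,0.05,0,46,0,0,0,0.0013,0.05,0,46,0,0,0,0.0013,0.05,0,46,0,0,0,0.0013,0.05,-0.03,46,0,0,0,0.0013,0.05,-0.06,46,0,0,0,0.0013,0.05,-0.09,46,0,0,0,0.0013,0.05,-0.12,46,0,0,0,0.0013,0.05,-0.135,46,0,0,0,0.0013,0.05,-0.145,46,0,0,0,0.0013,0.05,-0.145,46,0,0,0,0.0013,0.05,-0.145,46]

```text
clock: 22.4
position: [0.4983, -0.1907, 0.0553]
ee_rot: [2.172, 2.268, 0.0]
force: [-0.1, -0.2, 0.2]
width: 0.503
gripper_force: 0.0
```

arm_command:
  deltas: [0,0,0,0,0.001,0,46,0,0,0,0,0.002,0,46,0,0,0,0,0.003,0,46,0,0,0,-0.0002,0.004,0,46,0,0,0,-0.0002,0.005,0,46,0,0,0,-0.0002,0.005,0,46]

```text
clock: 23.0
position: [0.498, -0.1852, 0.0549]
ee_rot: [2.172, 2.269, 0.0]
force: [0.4, -0.9, 0.9]
width: 0.501
gripper_force: 0.5
```

arm_command:
  deltas: [0,0,0,0,0.001,0,46,0,0,0,0,0.002,0,46,0,0,0,0,0.0025,0,46,0,0,0,0,0.003,0,46,0,0,0,0,0.003,0,46]

```text
clock: 23.5
position: [0.4979, -0.1849, 0.0549]
ee_rot: [2.172, 2.265, -0.003]
force: [0.8, -9.7, -3.5]
width: 0.504
gripper_force: 5.1
```

arm_command:
  deltas: [0,0,0,0,0.001,0,46,0,0,0,0,0.002,0,46,0,0,0,0,0.002,0,46,0,0,0,0,0.001,0,46,0,0,0,0,-0.002,0,46,0,0,0,0,-0.005,0,46,0,0,0,0,-0.008,0,46,0,0,0,0,-0.008,0.04,46,0,0,0,0,-0.008,0.08,46,0,0,0,0,-0.008,0.12,46,0,0,0,-0.001,-0.03,0.145,91,0,0,0,-0.0011,-0.058,0.145,91,0,0,0,-0.0011,-0.058,0.145,91,0,0,0,-0.0011,-0.058,0.145,91,0,0,0,-0.0011,-0.058,0.145,91]

```text
clock: 25.0
position: [0.4965, -0.2389, 0.1991]
ee_rot: [-2.17, -2.269, -0.0]
force: [0.3, 0.5, 0.5]
width: 0.886
gripper_force: 0.0
```

```bash
python3 - <<'E'
from h import *
c,im=snap("wrist","w6"); s=sensors.observe(); print(s["position"],s["force"]); np.savez("pics/w6",**c)
g=cv2.cvtColor(im,6).astype(int)
a=.0432; ex=np.array([np.cos(a),np.sin(a)]); ey=np.array([-np.sin(a),np.cos(a)]); o=np.array([.4975,-.195])
for x in (288,325,362):
    print(x,[(y,int(g[y,x-3:x+4].mean()),float(((ray(c,(x,y),.094)[:2]-o)@ey*1e3).round(1))) for y in range(106,155) if abs(int(g[y,x-3:x+4].mean())-int(g[y-1,x-3:x+4].mean()))>12])
E
```

```text
[ 0.49655482 -0.23885331  0.19912622] [0.14066944 0.611583   0.09932311]
288 [(115, 164, 39.4), (116, 189, 38.8), (130, 155, 30.4), (131, 118, 29.8), (132, 168, 29.2), (133, 187, 28.6), (147, 121, 20.1), (148, 99, 19.5)]
325 [(114, 167, 40.0), (116, 187, 38.8), (130, 157, 30.5), (131, 111, 29.9), (132, 164, 29.3), (133, 185, 28.7), (147, 128, 20.1), (148, 76, 19.5), (149, 60, 18.9), (152, 91, 17.0)]
362 [(115, 163, 39.4), (116, 186, 38.8), (130, 162, 30.5), (131, 108, 29.9), (132, 160, 29.3), (133, 186, 28.7), (147, 140, 20.1), (148, 97, 19.5)]
```

arm_command:
  deltas: [0,0,0.05,0,0.05,0,91,0,0,0.142,0.0135,0.1,0,91,0,0,0.142,0.0135,0.15,0,91,0,0,0.142,0.0135,0.2,0,91,0,0,0.142,0.0135,0.25,0,91,0,0,0.142,0.0135,0.28,0,91,0,0,0.142,0.0135,0.3,0,91,0,0,0.142,0.0135,0.31,0,91,0,0,0.142,0.0135,0.31,0,91,0,0,0.142,0.0135,0.31,0,91]

```text
clock: 26.05
position: [0.5101, 0.0688, 0.1996]
ee_rot: [1.907, 2.496, -0.001]
force: [-0.1, 0.2, -0.3]
width: 0.992
gripper_force: 0.0
```

```bash
python3 - <<'E'
from h import *
c,im=snap("wrist","w7"); s=sensors.observe(); print(s["position"],s["ee_rot"]); np.savez("pics/w7",**c)
E
```

```text
[0.51012145 0.06834993 0.19971202] [ 1.90809542e+00  2.49538520e+00 -8.86867193e-04]
```

View pics/w7.png

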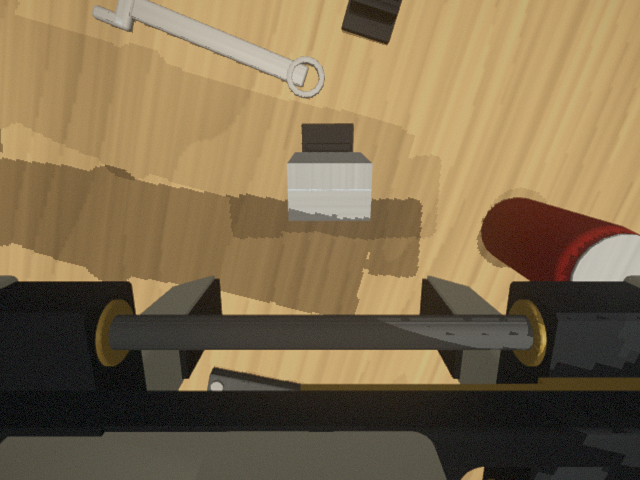

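```bash
python3 - <<'E'
from h import *
im=cv2.imread("pics/w7.png"); c=dict(np.load("pics/w7.npz")); g=cv2.cvtColor(im,6).astype(float)
def edge(r0,r1,x): 
    d=np.abs(np.diff(g[r0:r1,x-3:x+4].mean(1))); return r0+.5+(d**2*np.arange(len(d))).sum()/(d**2).sum()
print([edge(156,169,x) for x in(296,330,364)],[edge(214,228,x) for x in(296,310)])
for n,p in(("+yL",(292,edge(156,169,296))),("+yR",(368,edge(156,169,364))),("-y",(330,220.5)),("L",(287.8,190)),("R",(371.8,190))): print(n,ray(c,p,.088))
L=ray(c,(292,edge(156,169,296)),.088);R=ray(c,(368,edge(156,169,364)),.088);print("yaw",np.degrees(np.arctan2(*(R-L)[1::-1])), "tool",2*np.degrees(np.arctan2(2.49538,1.9081))-90)
t=optics.calibration("top"); print("can",ray(t,(308,155),.13))
E
```

```text
[np.float64(162.61565745291202), np.float64(162.60883680526922), np.float64(162.38805023851216)] [np.float64(220.1624266144814), np.float64(218.01112873081496)]
+yL [0.47748453 0.11560251 0.088     ]
+yR [0.52567817 0.12886122 0.088     ]
-y [0.5120705  0.08466973 0.088     ]
L [0.47914827 0.09737989 0.088     ]
R [0.53348926 0.11215974 0.088     ]
yaw 15.382292090357382 tool 15.193104935354626
can [0.68394536 0.1052021  0.13      ]
```

arm_command:
  deltas: [0,0,0,-0.0039,0.0348,0,91,0,0,0,-0.0039,0.0348,0,91,0,0,0,-0.0039,0.0348,-0.03,91,0,0,0,-0.0039,0.0348,-0.07,91,0,0,0,-0.0039,0.0348,-0.11,91,0,0,0,-0.0039,0.0348,-0.13,91,0,0,0,-0.0039,0.0348,-0.134,91,0,0,0,-0.0039,0.0348,-0.134,91,0,0,0,-0.0039,0.0348,-0.134,91,0,0,0,-0.0039,0.0348,-0.134,50,0,0,0,-0.0039,0.0348,-0.134,50,0,0,0,-0.0039,0.0348,-0.134,50,0,0,0,-0.0039,0.0348,-0.134,50,0,0,0,-0.0039,0.0348,-0.134,50,0,0,0,-0.0039,0.0348,-0.134,50,0,0,0,-0.0039,0.0348,-0.134,50]
  force: 55

```text
clock: 27.7
position: [0.5064, 0.1048, 0.0659]
ee_rot: [1.906, 2.497, 0.0]
force: [-0.3, -0.1, 3.4]
width: 0.607
gripper_force: 55.0
```

arm_command:
  deltas: [0,0,0,0,0,0.03,50,0,0,0,0,0,0.07,50,0,0,0,0,0,0.11,50,0,0,-0.03,0,-0.03,0.134,50,0,0,-0.06,0,-0.07,0.134,50,0,0,-0.1,0,-0.11,0.134,50,0,0,-0.141,-0.0098,-0.15,0.134,50,0,0,-0.141,-0.0098,-0.19,0.134,50,0,0,-0.141,-0.0098,-0.23,0.134,50,0,0,-0.141,-0.0098,-0.27,0.134,50,0,0,-0.141,-0.0098,-0.31,0.134,50,0,0,-0.141,-0.0098,-0.335,0.134,50,0,0,-0.141,-0.0098,-0.345,0.134,50,0,0,-0.141,-0.0098,-0.345,0.134,50,0,0,-0.141,-0.0098,-0.345,0.134,50,0,0,-0.141,-0.0098,-0.345,0.134,50]

```text
clock: 29.3
position: [0.4968, -0.2384, 0.1994]
ee_rot: [-2.167, -2.273, -0.001]
force: [0.9, 1.0, -2.4]
width: 0.607
gripper_force: 55.0
```

```bash
python3 - <<'E'
from h import *
c,im=snap("wrist","w8"); s=sensors.observe(); print(s["position"],s["ee_rot"],s["force"],2*np.degrees(np.arctan2(s["ee_rot"][1],s["ee_rot"][0]))-90); np.savez("pics/w8",**c)
g=cv2.cvtColor(im,6).astype(int)
a=.0432; ex=np.array([np.cos(a),np.sin(a)]); ey=np.array([-np.sin(a),np.cos(a)]); o=np.array([.4975,-.195])
print("tcp bed",(s["position"][:2]-o)@ex,(s["position"][:2]-o)@ey)
z=s["position"][2]-.058
for x in (288,325,345,360): print(x,[(y,int(g[y,x-3:x+4].mean()),float(((ray(c,(x,y),z)[:2]-o)@ey*1e3).round(1))) for y in range(190,262) if abs(int(g[y,x-3:x+4].mean())-int(g[y-1,x-3:x+4].mean()))>6])
E
```

```text
[ 0.49679496 -0.23852579  0.19955123] [-2.16710966e+00 -2.27330304e+00 -7.61359384e-04] [-0.93179704 -0.1843404  -2.41212577] -357.2600417939536
tcp bed -0.002584110969490012 -0.043454731585331224
288 [(229, 87, -21.5), (230, 98, -22.1)]
325 [(197, 181, -4.0), (198, 188, -4.5), (200, 138, -5.6), (201, 117, -6.1), (209, 107, -10.4), (210, 68, -11.0), (211, 57, -11.5), (229, 88, -21.4), (230, 100, -22.0)]
345 [(197, 176, -3.9), (198, 192, -4.5), (209, 156, -10.4), (210, 140, -10.9), (212, 124, -12.0), (213, 117, -12.6), (229, 107, -21.4)]
360 [(200, 80, -5.5), (202, 65, -6.6), (229, 91, -21.3), (230, 105, -21.9)]
```

View pics/w8.png

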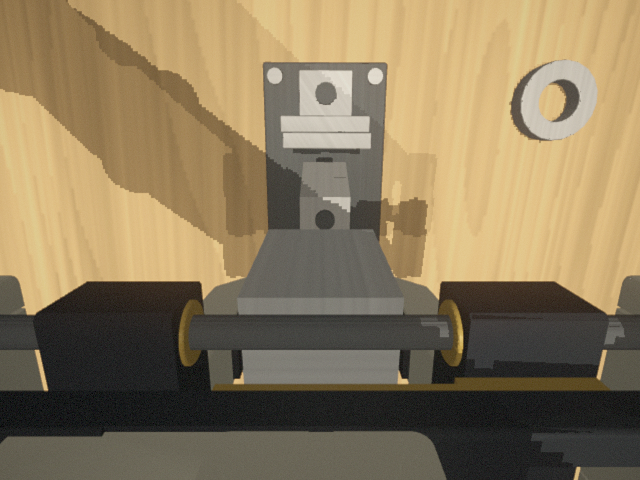

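```bash
python3 - <<'E'
from h import *
im=cv2.imread("pics/w8.png"); c=dict(np.load("pics/w8.npz")); g=cv2.cvtColor(im,6).astype(int)
a=.0432; ex=np.array([np.cos(a),np.sin(a)]); ey=np.array([-np.sin(a),np.cos(a)]); o=np.array([.4975,-.195])
for x in (262,300,340,380): print(x,[(y,int(g[y,x-3:x+4].mean()),float(((ray(c,(x,y),.2215)[:2]-o)@ey*1e3).round(1))) for y in range(285,320) if abs(int(g[y,x-3:x+4].mean())-int(g[y-1,x-3:x+4].mean()))>6])
for p,z in(((262,229.5),.1415),((376,229.5),.1415),((243,299),.2215),((398,299),.2215)):
    P=ray(c,p,z)[:2]; print(((P-o)@ex*1e3).round(1))
E
```

```text
262 [(297, 106, -26.0), (298, 123, -26.3), (314, 94, -32.3), (315, 59, -32.6), (316, 51, -33.0)]
300 [(298, 123, -26.3), (314, 96, -32.2), (315, 58, -32.6), (316, 51, -33.0)]
340 [(297, 107, -25.8), (298, 123, -26.2), (314, 98, -32.2), (315, 57, -32.5)]
380 [(297, 107, -25.8), (298, 123, -26.2), (314, 97, -32.1), (315, 60, -32.5), (316, 51, -32.8)]
-34.6
27.2
-29.2
23.5
```

```bash
python3 - <<'E'
from h import *
im=cv2.imread("pics/w8.png"); c=dict(np.load("pics/w8.npz")); g=cv2.cvtColor(im,6).astype(int)
for y in (232,240,250,270,290,304): 
    r=g[y-1:y+2].mean(0); print(y,[(x,int(r[x+1]-r[x-1])) for x in range(230,410) if abs(r[x+1]-r[x-1])>18])
R=cv2.Rodrigues(c["rvec"])[0]; print(-R.T@c["tvec"].ravel())
cv2.imwrite("pics/w8c.png",cv2.resize(im[180:400,200:440],None,fx=3.2,fy=2.7,interpolation=cv2.INTER_CUBIC))
E
```

```text
232 [(255, 26), (256, 21), (263, -27), (264, -23), (373, -22), (374, -35), (379, 52), (380, 39), (386, 66), (387, 54), (392, -40), (393, -56)]
240 [(263, -41), (264, -27), (377, -22), (379, 63), (380, 33), (387, 25), (388, 29), (389, 36), (390, 24), (391, -56), (392, -57)]
250 [(258, -33), (259, -34), (381, 25), (382, 31)]
270 [(249, -32), (250, -26), (390, 35), (391, 57), (393, -31)]
290 []
304 [(237, 18)]
[ 0.49333284 -0.16900351  0.33901199]
```

View pics/w8c.png

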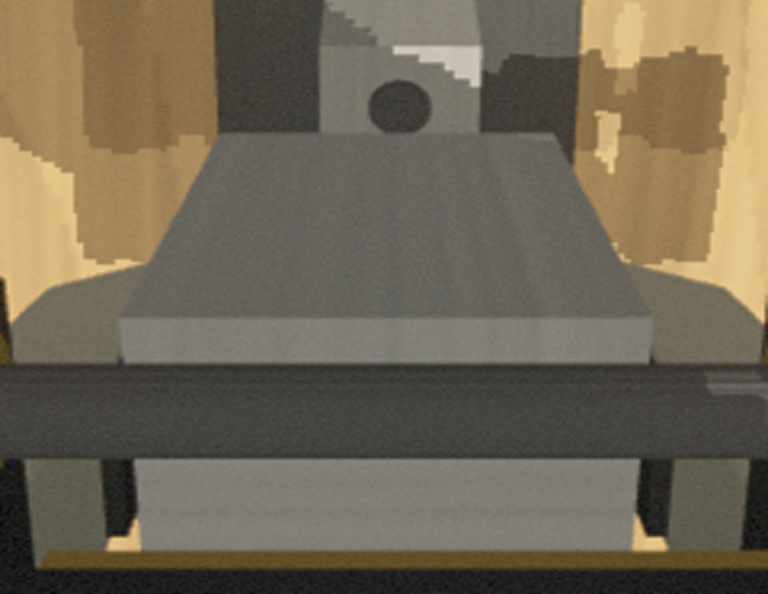

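```bash
python3 - <<'E'
from h import *
c=dict(np.load("pics/w8.npz")); K=c["camera_matrix"]; R=cv2.Rodrigues(c["rvec"])[0]; t=c["tvec"].ravel()
a=.0432; ex=np.array([np.cos(a),np.sin(a)]); ey=np.array([-np.sin(a),np.cos(a)]); o=np.array([.4975,-.195])
print(K[0,0])
for l,r,y in((267.5,372.1,229.5),(237,404,298.),(263.5,375.5,240),(249.7,390.7,270)):
    Z=K[0,0]*.056/(r-l); P=R.T@(np.linalg.inv(K)@[(l+r)/2,y,1]*Z-t); print(P.round(4),((P[:2]-o)@ex*1e3).round(1),((P[:2]-o)@ey*1e3).round(1))
# spacer 2 in w3: foot and top
c=dict(np.load("pics/w3.npz")); R=cv2.Rodrigues(c["rvec"])[0]; t=c["tvec"].ravel(); g=cv2.cvtColor(cv2.imread("pics/w3.png"),6).astype(int)
for y in (264,270,280): 
    q=g[y-1:y+2].mean(0); print(y,[(x,int(q[x+1]-q[x-1])) for x in range(230,410) if abs(q[x+1]-q[x-1])>14])
E
```

```text
374.68010321582864
[ 0.4952 -0.2162  0.144 ] -3.3 -21.1
[ 0.4958 -0.2207  0.2229] -2.9 -25.6
[ 0.4951 -0.2182  0.1583] -3.4 -23.1
[ 0.4956 -0.2195  0.1985] -3.0 -24.4
264 [(267, -31), (268, -45), (269, -21), (372, 26), (373, 35)]
270 [(253, 21), (254, 19), (256, -15), (264, -18), (265, -43), (266, -36), (374, 33), (375, 44), (376, 17), (386, 60), (387, 43), (388, -18), (389, -19), (392, -37), (393, -38)]
280 [(232, -15), (233, -19), (234, -17), (236, -18), (237, -15), (238, -16), (239, -17), (251, -18), (252, -38), (253, -42), (257, 62), (258, 145), (259, 93), (260, -20), (261, -88), (262, -85), (263, -26), (378, 62), (379, 92), (380, 46), (382, -114), (383, -140), (384, -32), (388, 32), (389, 45), (390, 20), (403, 19), (404, 18), (405, 15), (406, 15)]
```

arm_command:
  deltas: [-0.035,-0.0015,0,0.0015,0.02,0,50,-0.035,-0.0015,0,0.0015,0.035,0,50,-0.035,-0.0015,0,0.0015,0.0435,0,50,-0.035,-0.0015,0,0.0015,0.0435,0,50,-0.035,-0.0015,0,0.0015,0.0435,0,50,-0.035,-0.0015,0,0.0015,0.0435,0,50]

```text
clock: 29.95
position: [0.4979, -0.1979, 0.1999]
ee_rot: [2.144, 2.241, -0.059]
force: [-0.5, 0.1, -2.7]
width: 0.607
gripper_force: 55.0
```

```bash
python3 - <<'E'
from h import *
c,im=snap("wrist","w9"); s=sensors.observe(); print(s["position"],s["ee_rot"],s["force"]); np.savez("pics/w9",**c)
print(cv2.Rodrigues(s["ee_rot"])[0][:,2])
g=cv2.cvtColor(im,6).astype(int)
a=.0432; ex=np.array([np.cos(a),np.sin(a)]); ey=np.array([-np.sin(a),np.cos(a)]); o=np.array([.4975,-.195])
print("tcp bed",(s["position"][:2]-o)@ex,(s["position"][:2]-o)@ey)
for lo,hi,dz in((200,250,-.058),(285,312,.022)):
  z=s["position"][2]+dz
  for x in (288,345): print(x,[(y,int(g[y,x-3:x+4].mean()),float(((ray(c,(x,y),z)[:2]-o)@ey*1e3).round(1))) for y in range(lo,hi) if abs(int(g[y,x-3:x+4].mean())-int(g[y-1,x-3:x+4].mean()))>6])
E
```

```text
[ 0.49784169 -0.19788436  0.19988287] [ 2.14388646  2.24031985 -0.0594126 ] [-0.91316523 -0.46311585 -2.72292239]
[ 0.00253668 -0.05542603 -0.99845957]
tcp bed 0.00021680944505266282 -0.0028964226879734686
288 [(202, 83, 30.8), (203, 65, 30.3), (226, 76, 17.6), (229, 92, 16.0), (230, 100, 15.4)]
345 [(202, 87, 30.8), (203, 66, 30.3), (229, 95, 16.0)]
288 [(297, 107, 16.2), (298, 123, 15.9)]
345 [(298, 127, 15.9)]
```

arm_command:
  deltas: [0,0,0,0,0,0,50,0,0,0,0,0,-0.02,50,0,0,0,0,0,-0.04,50,0,0,0,0,0,-0.06,50,0,0,0,0,0,-0.08,50,0,0,0,0,0,-0.093,50,0,0,0,0,0,-0.093,50,0,0,0,0,0,-0.093,50]

```text
clock: 30.8
position: [0.4981, -0.1972, 0.1071]
ee_rot: [2.143, 2.242, -0.059]
force: [0.2, 1.1, -2.4]
width: 0.607
gripper_force: 55.0
```

arm_command:
  deltas: [0,0,0,0,0.001,0,50,0,0,0,0,0.002,0,50,0,0,0,0,0.0025,0,50,0,0,0,0,0.0025,0,50,0,0,0,0,0.0025,0,50]

```text
clock: 31.3
position: [0.4981, -0.1943, 0.1069]
ee_rot: [2.142, 2.242, -0.059]
force: [0.4, -1.4, -2.4]
width: 0.607
gripper_force: 55.0
```

arm_command:
  deltas: [0,0,0,0,0,-0.004,50,0,0,0,0,0,-0.008,50,0,0,0,0,0,-0.012,50,0,0,0,0,0,-0.015,50,0,0,0,0,0,-0.017,50,0,0,0,0,0,-0.018,50,0,0,0,0,0,-0.018,50]

```text
clock: 32.0
position: [0.4979, -0.1943, 0.0886]
ee_rot: [2.143, 2.242, -0.059]
force: [-0.6, -0.2, -2.9]
width: 0.604
gripper_force: 55.0
```

arm_command:
  deltas: [0,0,0,0,0,-0.001,50,0,0,0,0,0,-0.002,50,0,0,0,0,0,-0.003,50,0,0,0,0,0,-0.004,50,0,0,0,0,0,-0.004,50]

```text
clock: 32.5
position: [0.4982, -0.194, 0.0861]
ee_rot: [2.143, 2.242, -0.056]
force: [-5.1, 5.4, 20.9]
width: 0.608
gripper_force: 55.0
```

arm_command:
  deltas: [0,0,0,0.0005,0.0005,0,50,0,0,0,0.0005,0.001,0,50,0,0,0,0.0005,0.0015,0,50,0,0,0,0.0005,0.0015,0,50]

```text
clock: 32.9
position: [0.4983, -0.194, 0.0861]
ee_rot: [2.144, 2.24, -0.059]
force: [-6.5, -1.6, 18.2]
width: 0.607
gripper_force: 55.0
```

arm_command:
  deltas: [0,0,0,-0.001,0,-0.0005,50,0,0,0,-0.0015,0,-0.001,50,0,0,0,-0.0015,0,-0.0015,50,0,0,0,-0.0015,0,-0.0015,50,0,0,0,-0.0015,0,-0.0015,50]
  force: 60

```text
clock: 33.4
position: [0.4982, -0.194, 0.0861]
ee_rot: [2.142, 2.239, -0.055]
force: [-6.8, 2.6, 35.1]
width: 0.608
gripper_force: 60.0
```

arm_command:
  deltas: [0,0,0,-0.0005,0,0.0008,50,0,0,0,-0.0005,0,0.0016,50,0,0,0,-0.0005,0,0.0017,50,0,0,0,-0.0005,0,0.0017,50,0,0,0,-0.0005,0,0.0017,50]

```text
clock: 33.9
position: [0.4982, -0.194, 0.0861]
ee_rot: [2.141, 2.238, -0.057]
force: [1.7, -2.4, 9.9]
width: 0.607
gripper_force: 60.0
```

```bash
python3 - <<'E'
from h import *
c,im=snap("side","s9"); s=sensors.observe(); print(s["position"],s["force"],s["dq"].round(4))
cv2.imwrite("pics/s9c.png",cv2.resize(im[300:480,280:520],None,fx=3,fy=3))
E
```

```text
[ 0.49812282 -0.19394923  0.08609319] [ 1.80134575 -3.09005703  8.76219053] [-0.0008 -0.0004 -0.0009  0.0017  0.0005 -0.0003  0.0004]
```

arm_command:
  deltas: [0,0,0,0,0,-0.0004,50,0,0,0,0,0,-0.0004,50,0,0,0,0,0,-0.0004,50,0,0,0,0,0,-0.0004,50,0,0,0,0,0,-0.0004,50]

```text
clock: 34.45
position: [0.4981, -0.194, 0.0861]
ee_rot: [2.141, 2.238, -0.056]
force: [0.4, -1.6, 16.2]
width: 0.605
gripper_force: 60.0
```

arm_command:
  deltas: [0,0,0,0,0,0.0001,50,0,0,0,0,0,0.0001,50,0,0,0,0,0,0.0001,50,0,0,0,0,0,0.0001,50,0,0,0,0,0,0.0001,50]

```text
clock: 34.95
position: [0.4982, -0.194, 0.0861]
ee_rot: [2.141, 2.238, -0.056]
force: [0.8, -1.6, 14.0]
width: 0.607
gripper_force: 60.0
```

```bash
python3 -c "
from cell import sensors,arm
s=sensors.observe();print(s['position'],s['force'],s['clock']);f=s['force'][2]
if 11<f<19: print(arm.sign_off())"
```

```text
[ 0.49815012 -0.19396336  0.08610498] [ 0.76058525 -1.57512357 14.00052491] 34.95
the job is handed in; nothing more can be done
None
```

Job handed in at about 35 s: two spacers stand snug against the stop (I had to re-square them after the second placing knocked them askew), and the wedge jammed firmly about 14 mm above the bed and is still gripped and pressed down with about 14 N; I viewed 11 pictures, one over the limit of 10.

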